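# Plate on edge in the vise, shim blade held snug beside it

### The job

Take the aluminium plate from its sloping cradle and stand it upright on its thin edge on the floor of the bench vise, in the middle of the jaws, flat against the fixed jaw, and let go of it. Then take the steel shim blade by its wooden handle out of the tool block and slide it, nose down, between the plate and the sprung moving jaw, mid-way along the plate, until it drags snugly with its nose about 25 mm below the tops of the jaws. Finish while holding the handle, keeping the blade upright at that depth so that I can tighten the vise, and leave the other things on the bench where they are.

Things in the scene. Friction and masses are not known exactly. Their poses are not given: they have to be found in the camera images.
- vise: Green bench vise, fixed. Origin on the table right below the fixed jaw's face, mid-way along the jaws; x level, square to the jaw faces, from the fixed jaw (robot's side) to the moving jaw; y along the jaws; z up. Jaws 100 mm wide, tops at z 70 mm, floor between them at z 25 mm. Fixed jaw face at x 0, vise body back to x -90 mm; screw and cross bar reach x 185 mm, 105 mm high
- vise_mouth (a point): Middle of the vise's mouth at rest: half-way between the jaw faces (which are 15 mm apart), mid-way along them, at the height of their tops. Both inner top edges have a 6 mm, 45 degree lead-in chamfer. Axes as those of the vise
- jaw (a joint): How far the moving jaw (45 mm thick) is pushed back from rest, in m, 0 to 0.012; its face is at x = 15 mm + this in the vise's frame. A spring holds it shut: 2 N at rest and 2 N more for each mm
- plate_mid (a point): Centre of the loose aluminium plate, 12 mm thick (its x), 60 wide (y), 95 high (z), 0.13 to 0.27 kg. It starts in the cradle, its z axis 30 degrees off vertical, the top leaning to the cradle's -x side (away from the robot); its upper 48 mm stand free on both faces. It is to stand on its end at -z
- rest: Wooden sloping cradle holding the plate, fixed, base 110 x 76 x 10 mm, left or right of the vise. Origin on the table, 30 mm straight below the middle of the plate's lower end; its x points roughly to the robot, y along the plate's width
- blade_grip (a point): Centre of the shim blade's dark wooden handle, 14 mm thick (x), 26 wide (y), 52 high (z). The steel blade below it is 6 mm thick (x), 24 wide (y), its end 116 mm below this point; over its last 12 mm it tapers to 2 mm. 0.09 to 0.18 kg. It starts upright and loose in the block's slot (leaning up to 4 degrees)
- blade_nose (a point): Middle of the blade's lower end (the nose), 116 mm below the handle's centre along the blade's z; axes as those of the handle
- block: Wooden tool block, 60 x 110 x 50 mm high, fixed, left or right of the vise. The blade's slot in its middle is 40 mm deep, 8 mm along x, 27 mm along y. Origin at the centre of the underside; four drill bits up to 95 mm high stand 44 mm from the middle along y
- offcut: Small loose wooden block, 70 x 40 x 20 mm, lying flat (bystander, to be left alone; origin at the centre of its underside)
- collar: Loose steel ring, 50 mm across, 14 mm high (bystander, to be left alone; origin at the centre of its underside)
- tin: Loose tin can, 74 mm across, 105 mm high (bystander, to be left alone; origin at the centre of its underside)
- disc: Loose sanding disc, 115 mm across, 6 mm thick, lying flat (bystander, to be left alone; origin at the centre of its underside)
Things that resemble listed ones, but are neither listed nor needed, are in the scene too. What is meant by the part that bears plate_mid is not orange, and is the smaller of those in its own colour. What is shaped like the part that bears blade_grip but yellow is not meant.

How it is judged:
By the outcome, as a careful person would: the job done as asked, in the order asked, and still so for the second after the job is handed in, while the arm keeps its last pose, push and grip.
It also fails if it takes over 51 s, if anything falls off the work surface, if the arm or the gripper's body presses on something with over 40 N, if the wrist force passes 120 N, or if a joint passes its speed limit or range.

### The arm

A 7-joint arm with a two-finger parallel gripper is mounted at the origin on the work surface. World frame = base frame: x ahead of the robot, y to its left, z up, the work surface at z = 0. Lengths are in m, angles in degrees, forces in N, time in s.
With the tool pointing down it reaches from about 0.425 to 0.875 m from the base axis. Payload 4.7 kg.
Tool frame: the origin (TCP) lies on the mounting face of the last link; the fingertips stand 182 mm ahead of it and the grasp point (between the pads) lies 164 mm ahead of it; z points along the fingers, y is the line along which they close (so a half turn about z gives the same grasp; the last joint's range is limited). The gripper opens to 87 mm and grips with 3 to 60 N. Pads are 19 mm wide; open, the fingers measure 117 mm over their backs; the gripper's body (75 mm by 190 mm) begins 51 mm behind the grasp point.
Start: joints at [64.005, 18.392, -4.016, 83.108, 1.295, 78.541, -3.26], TCP at [0.293, -0.58, 0.405] pointing down, gripper open.
Joint ranges: [-163.93, 163.93], [-17.29, 119.83], [-79.2, 71.16], [3.27, 140.29], [-89.18, 269.18], [5.43, 117.66], [-154.24, 154.24]. Speed limits (degrees/s): [147.25, 147.25, 180, 180, 180, 180, 180].

### API

Orientations are given as [roll, pitch, yaw] about the fixed x, y, z axes, in that order (R = Rz(yaw) Ry(pitch) Rx(roll)).
In Python, from cell import env gives the robot as it stands.
- The arm moves only by the tool servo_tool, never from a script. Its argument "plan" is a list of rows, each an object with "xyz": the shift along the tool's x, y, z in cm, a list of three; "twist": the turn, a rotation vector about the tool's x, y, z in degrees, a list of three; "jaw": the closure, from 0 (fully open) to 1 (shut). In form: [{"xyz": [x, y, z], "twist": [wx, wy, wz], "jaw": jaw}, ...]. A call has 1 to 10 rows; each row is the pose to reach, as a shift and turn from the pose commanded when the call began, along the tool's axes at that moment; what a row does not reach only later rows make up. A row lasts 1/12 s, in which the tool goes at most 41.7 mm and 7.16 degrees, less where a joint would pass 70% of its speed; a pose out of reach is approached as far as the arm can. A call with a gripper value outside its range is refused whole. The fingers move at their own pace and stop on an object; "newtons" is the grip in N (left out, the last holds). Time passes only in rows, so rows that repeat a pose let the fingers close. It gives the time, the measured TCP pose, the force, the opening and the grip force at its end, in the units of the state.
- env.get_obs(): the state, without advancing time (a new reading comes with each control period).
- env.read_camera(name): name is "side" or "top"; returns a dict with "img" (400x640x3 uint8, red, green, blue), "camera_matrix" (3x3 intrinsics, pixels), "R" (3x3) and "t" (3): a world point X has camera coordinates R X + t. Camera axes: x right, y down, z forward; pixel columns grow to the right and rows downward; lengths in m; the calibration is good to about 2 mm. A picture is of the moment at which its call begins. There is no depth.
- env.sign_off(): hands the job in; it is judged then, once.
The state is a dict: "time_s": time; "qpos": joint angles; "joint_velocities": joint speeds; "effort": joint torques, N m; "tool_pos": TCP position; "tool_rot": TCP orientation; "force": force on the tool from outside, world axes, zero at the start; "wrist_torque": the same for the moment, N m; "grip_width": finger opening in m; "grasp_force": force on a finger pad.
Only numpy, scipy, OpenCV 4.12 (cv2) and the standard library are available. Lean on these libraries where they do the work, as an engineer would, in place of code of your own. Each camera call takes 0.05 s, during which the arm holds its last target. There are 200 camera calls.

## Working session

There is one attempt and no reset: what is moved stays moved. The work goes in short steps, Python scripts to look and compute and a tool call to move; the robot and the scene stay as the last step left them, time stands still between calls to the robot, and variables do not carry over. Pictures are saved under pics/ and viewed, at most 10 in all, crops included, and the job is handed in when it is done.

Besides the shell and the picture viewer there is one more tool, called after ">>>" by a JSON object that holds its "fn" and its "kwargs", one argument or row to a line. servo_tool: Moves the arm, as the interface text tells. Its arguments: {"type":"object","properties":{"plan":{"type":"array","items":{"type":"object","properties":{"xyz":{"type":"array","items":{"type":"number"}},"twist":{"type":"array","items":{"type":"number"}},"jaw":{"type":"number"}}}},"newtons":{"type":"number"}},"required":["plan"]}

```bash
mkdir -p pics; ls; python3 - <<'E'
from cell import env
import cv2,pickle
d={}
for n in("side","top"):
    c=env.read_camera(n);d[n]=c
    cv2.imwrite(f"pics/{n}0.png",c["img"][:,:,::-1])
    print(n,c["camera_matrix"].tolist(),(-c["R"].T@c["t"]).round(3),c["R"].round(3).tolist())
pickle.dump(d,open("c0.pkl","wb"))
print(env.get_obs())
E
```

```text
pics
side [[445.975280167121, 0.0, 319.3534699150827], [0.0, 445.975280167121, 205.97180960387033], [0.0, 0.0, 1.0]] [0.399 0.81  0.841] [[-0.982, -0.188, -0.017], [-0.109, 0.636, -0.764], [0.154, -0.748, -0.645]]
top [[404.9514080881724, 0.0, 317.10712062737275], [0.0, 404.9514080881724, 199.26064848389933], [0.0, 0.0, 1.0]] [ 0.356 -0.018  1.146] [[0.0, -1.0, 0.006], [-0.978, -0.002, -0.207], [0.207, -0.006, -0.978]]
{'time_s': 0.1, 'qpos': array([64.00430013, 18.43409817, -4.01573636, 83.16886689,  1.29585752,
       78.54166164, -3.2598216 ]), 'joint_velocities': array([ 0.03269833,  0.03999918,  0.01390234, -0.145059  , -0.02899771,
       -0.02908397,  0.1353551 ]), 'effort': array([ 5.46077335e-04, -4.92569876e+01, -4.05575149e-01, -3.13399780e+01,
       -6.42279047e-02,  3.95387644e-02,  8.74538227e-05]), 'tool_pos': array([ 0.29299047, -0.58000608,  0.40377038]), 'tool_rot': array([-1.79900657e+02,  6.34100329e-03,  2.68058649e+01]), 'force': array([ 0.39958074, -0.23267536, -0.12791331]), 'wrist_torque': array([ 0.0222519 ,  0.06713598, -0.02334432]), 'grasp_force': 0.0, 'grip_width': 0.08673795082169837}
```

View pics/side0.png

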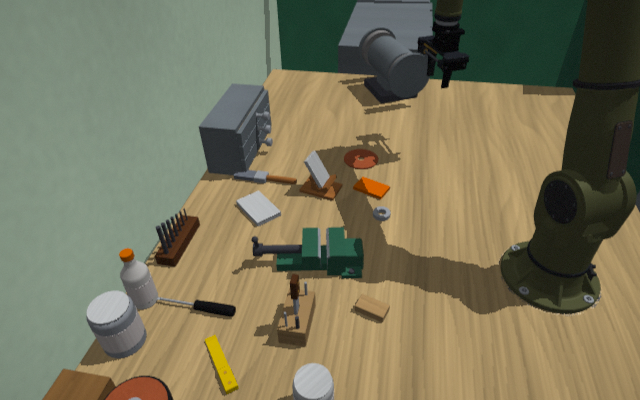

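View pics/top0.png

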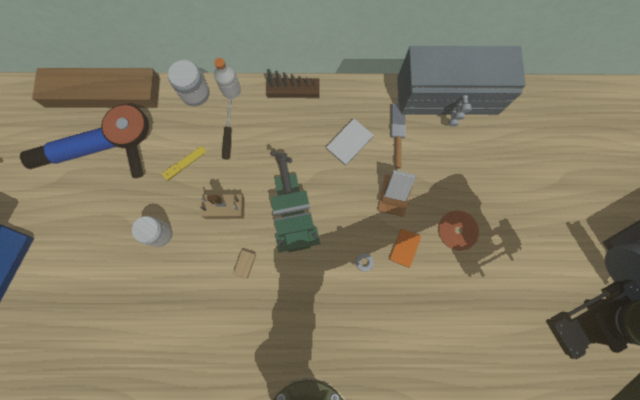

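Candidates for the plate are the grey plate in the cradle (top 399,187 / side 317,170), the larger grey plate lying flat (top 349,142) and the orange one (top 405,248). I choose the one in the cradle. Candidates for the blade are the dark handle in the block (top 217,200 / side 295,285), the yellow one (top 185,163), the screwdriver (227,140) and the scraper (398,125). I choose the one in the block. Next I'll check both in close crops.

```bash
cat > crops.py <<'E'
import cv2,numpy as np
def tile(img,x0,y0,w,h,s,step=10):
    t=cv2.resize(img[y0:y0+h,x0:x0+w,::-1],None,fx=s,fy=s,interpolation=cv2.INTER_CUBIC).copy()
    for x in range(-(-x0//step)*step,x0+w,step):
        cv2.line(t,(int((x-x0+.5)*s),0),(int((x-x0+.5)*s),5),(0,0,255),1); cv2.putText(t,str(x),(int((x-x0+.5)*s)-10,15),0,.35,(0,0,255),1)
    for y in range(-(-y0//step)*step,y0+h,step):
        cv2.line(t,(0,int((y-y0+.5)*s)),(5,int((y-y0+.5)*s)),(0,0,255),1); cv2.putText(t,str(y),(6,int((y-y0+.5)*s)+4),0,.35,(0,0,255),1)
    return t
E
python3 - <<'E'
import pickle,cv2,numpy as np
from crops import tile
d=pickle.load(open("c0.pkl","rb"));S=d["side"]["img"];T=d["top"]["img"]
a=np.vstack([np.hstack([tile(S,297,145,50,60,5),tile(T,372,165,50,60,5),tile(S,270,270,55,60,5)]),
 np.hstack([tile(T,195,180,50,60,5),tile(S,270,300,50,60,5),tile(T,195,180,55,60,5)])])
cv2.imwrite("pics/c1.png",a)
b=np.hstack([tile(S,245,220,125,63,3.2),cv2.resize(np.zeros((1,1,3),np.uint8),(400,201))])
b=np.hstack([cv2.resize(tile(S,297,222,70,60,6),(420,360)),tile(T,262,190,63,60,6)])
cv2.imwrite("pics/c2.png",b)
E
```

```text
Traceback (most recent call last):
ValueError: all the input array dimensions except for the concatenation axis must match exactly, but along dimension 0, the array at index 0 has size 202 and the array at index 1 has size 201
```

View pics/c1.png

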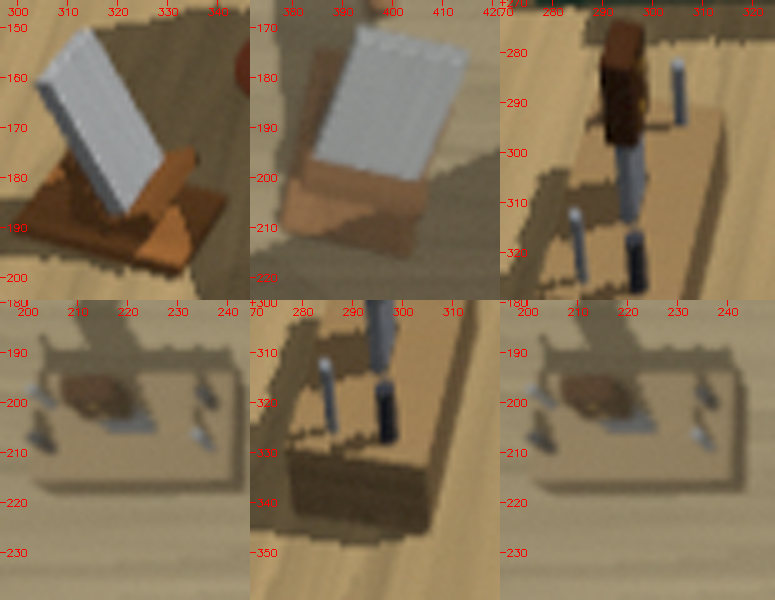

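View vise.

The close crops confirm both choices: the grey plate stands in the sloping cradle (side corners about 305,161 to 330,176) and the dark handle with its steel blade sits in the block (side 295,285). Next, the vise.

```bash
python3 - <<'E'
import pickle,cv2,numpy as np
from crops import tile
d=pickle.load(open("c0.pkl","rb"));S=d["side"]["img"];T=d["top"]["img"]
b=np.vstack([tile(S,245,222,125,58,6),np.hstack([tile(T,262,190,62,40,6),tile(T,262,222,63,40,6)])[:, :750]])
cv2.imwrite("pics/c2.png",b)
E
```

```text
(no output)
```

View pics/c2.png

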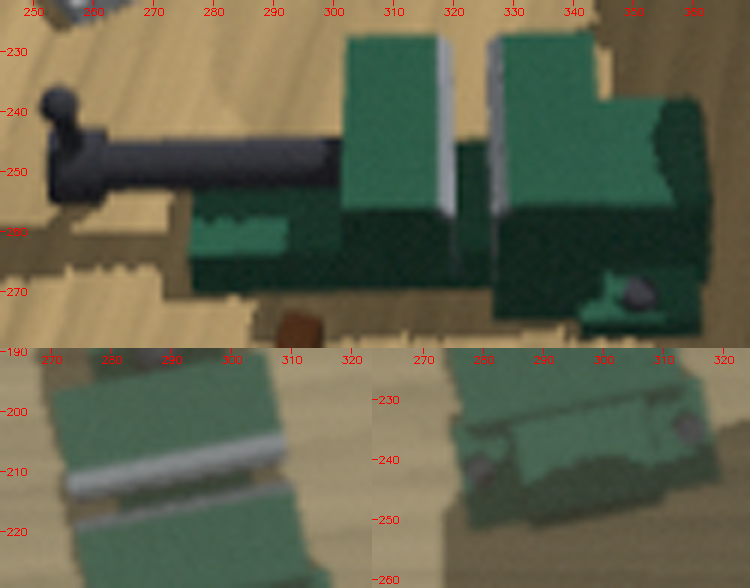

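```bash
cat > fit.py <<'E'
import pickle,numpy as np
from scipy.optimize import least_squares
d=pickle.load(open("c0.pkl","rb"))
def proj(c,X):
    p=(d[c]["R"]@np.atleast_2d(X).T).T+d[c]["t"]; q=p@d[c]["camera_matrix"].T
    return q[:,:2]/q[:,2:]
def Rz(a): c,s=np.cos(a),np.sin(a); return np.array([[c,-s,0],[s,c,0],[0,0,1]])
def Ry(a): c,s=np.cos(a),np.sin(a); return np.array([[c,0,s],[0,1,0],[-s,0,c]])
def fit(pts,guess,pre=np.eye(3)):
    # pts: (cam, model xyz mm, pixel)
    M=np.array([p[1] for p in pts])/1000.; U=np.array([p[2] for p in pts])
    cs=np.array([p[0] for p in pts])
    def f(q):
        W=M@Rz(q[2]).T+[q[0],q[1],0]; r=np.zeros_like(U)
        for c in set(cs): r[cs==c]=proj(c,W[cs==c])-U[cs==c]
        return r.ravel()
    s=least_squares(f,guess,loss="soft_l1"); return s.x,f(s.x).reshape(-1,2)
E
python3 - <<'E'
from fit import *
def s(x,y): return (245+x/6-.5,222+y/6-.5)
def t(x,y): return (262+x/6-.5,190+(y-348)/6-.5)
vis=[("side",(21,-50,70),s(437,37)),("side",(21,50,70),s(438,209)),("side",(60,-50,70),s(345,37)),("side",(60,50,70),s(341,208)),
("side",(-6,-50,70),s(502,37)),("side",(-6,50,70),s(507,207)),("side",(15,-50,64),s(452,40)),("side",(15,50,64),s(457,213)),("side",(0,-50,64),s(488,38)),("side",(0,50,64),s(492,213)),
("top",(21,50,70),t(66,478)),("top",(21,-50,70),t(280,433)),("top",(15,50,64),t(70,500)),("top",(15,-50,64),t(286,457)),("top",(60,50,70),t(52,393)),("top",(60,-50,70),t(265,350)),("top",(-6,50,70),t(80,531)),("top",(-6,-50,70),t(292,490))]
q,r=fit(vis,[.55,.05,0]); print("vise",q[:2],np.degrees(q[2]));print(r.round(1).tolist())
def s1(x,y): return (297+x/5-.5,145+y/5-.5)
def t1(x,y): return (372+x/5-.5,165+y/5-.5)
A=Ry(np.radians(-30))
def P(x,y,z): return tuple(A@np.array([x,y,z+47.5])+[0,0,30])  # lower-end middle at z=30
pl=[("side",P(6,-30,-47.5),s1(122,213)),("side",P(6,30,-47.5),s1(165,158)),("side",P(6,30,47.5),s1(95,30)),("side",P(-6,-30,47.5),s1(37,80)),
("top",P(6,30,-47.5),t1(168,180)),("top",P(6,-30,-47.5),t1(62,155)),("top",P(-6,-30,47.5),t1(108,25)),("top",P(-6,30,47.5),t1(218,50))]
q,r=fit(pl,[.6,-.2,np.pi]); print("rest",q[:2],np.degrees(q[2]));print(r.round(1).tolist())
print("plate mid",Rz(q[2])@np.array(P(0,0,0))/1000+[q[0],q[1],0])
def s2(x,y): return (270+x/5-.5,270+y/5-.5)
def s3(x,y): return (270+x/5-.5,300+y/5-.5)
def t2(x,y): return (195+x/5-.5,180+y/5-.5)
for sg in (1,):
  bl=[("side",(-30,-55,50),s2(222,108)),("side",(-30,55,50),s3(177,165)),("side",(30,55,50),s3(40,150)),
  ("side",(-30,55,0),s3(178,233)),("side",(30,55,0),s3(45,213)),("top",(30,-55,50),t2(235,70)),("top",(-30,-55,50),t2(237,182)),("top",(-30,55,50),t2(35,185))]
  q,r=fit(bl,[.5,.25,0]); print("block",q[:2],np.degrees(q[2]));print(r.round(1).tolist())
# handle grip: block at q, nose z=10mm -> grip z 126; handle top z 152
for z in (.10,.152): 
  X=np.r_[q[:2],z]; print(z,proj("side",X),proj("top",X))
E
```

```text
vise [0.54132938 0.04301693] 11.519553068031476
[[0.3, -0.6], [0.5, -0.5], [0.3, -0.3], [0.2, 0.0], [0.1, -0.8], [0.4, -0.4], [0.2, 0.6], [-0.1, 0.5], [0.1, 0.8], [0.4, 0.4], [-0.2, -0.6], [0.4, -0.3], [-0.3, -1.7], [-0.1, -1.7], [-0.4, -0.2], [0.2, -0.2], [-0.8, 0.3], [0.4, -0.1]]
rest [ 0.59938708 -0.24341756] 165.80138760807395
[[0.7, -0.0], [0.4, -0.1], [-0.3, -0.7], [-0.8, 0.7], [-0.4, 0.4], [-0.1, 0.2], [0.2, -0.5], [0.3, -0.1]]
plate mid [ 0.62241155 -0.24924305  0.07113621]
block [0.5721841  0.23974947] 1.3957827606302535
[[0.5, -0.5], [0.3, -0.1], [-0.6, -1.0], [1.0, -0.1], [0.2, 0.1], [-0.3, 0.0], [-1.0, -1.0], [-0.9, -0.7]]
0.1 [[295.17898736 294.14581737]] [[216.74853724 200.92160476]]
0.152 [[293.84363964 277.7256743 ]] [[211.84836453 196.72206101]]
```

```bash
cat > go.py <<'E'
import numpy as np
from scipy.spatial.transform import Rotation as Ro
from cell import env
def delta(p,R):
    o=env.get_obs(); R0=Ro.from_euler("xyz",o["tool_rot"],degrees=True)
    print("d cm",(R0.inv().apply(np.array(p)-o["tool_pos"])*100).round(2).tolist(),"twist",(R0.inv()*Ro.from_matrix(R)).as_rotvec(degrees=True).round(2).tolist(),
     "| q",o["qpos"].round(1).tolist(),"F",o["force"].round(1).tolist(),"t",round(o["time_s"],2),"w",round(o["grip_width"],4))
def down(az):  # tool down, tool y at azimuth az (deg)
    a=np.radians(az); y=np.array([np.cos(a),np.sin(a),0]); z=np.array([0,0,-1.]); return np.c_[np.cross(y,z),y,z]
def cradle(az=-14.2,tilt=30):
    a=np.radians(tilt); h=np.r_[np.cos(np.radians(az)),np.sin(np.radians(az)),0]
    pz=h*np.sin(a)+[0,0,np.cos(a)]; y=h*np.cos(a)-[0,0,np.sin(a)]
    return np.c_[np.cross(y,-pz),y,-pz],pz
E
python3 - <<'E'
from go import *; from fit import d
mid=np.array([.6224,-.2492,.0711]); R,pz=cradle()
g=mid+pz*.0225
for b in (.10,.06,0): print((g+pz*(.164+b)).round(3)); delta(g+pz*(.164+b),R)
c=d["top"]
for u in ((400,113),(498,113),(396,138)):
    r=c["R"].T@np.linalg.solve(c["camera_matrix"],[*u,1]); o=-c["R"].T@c["t"]; print(u,(o-r*o[2]/r[2]).round(3))
E
```

```text
[ 0.761 -0.284  0.319]
d cm [55.13, -5.26, 8.46] twist [28.04, -12.85, -47.83] | q [64.0, 18.4, -4.0, 83.2, 1.3, 78.5, -3.3] F [0.4, -0.2, -0.1] t 0.1 w 0.0867
[ 0.742 -0.279  0.285]
d cm [53.62, -6.56, 11.92] twist [28.04, -12.85, -47.83] | q [64.0, 18.4, -4.0, 83.2, 1.3, 78.5, -3.3] F [0.4, -0.2, -0.1] t 0.1 w 0.0867
[ 0.713 -0.272  0.233]
d cm [51.36, -8.52, 17.12] twist [28.04, -12.85, -47.83] | q [64.0, 18.4, -4.0, 83.2, 1.3, 78.5, -3.3] F [0.4, -0.2, -0.1] t 0.1 w 0.0867
(400, 113) [ 0.866 -0.277  0.   ]
(498, 113) [ 0.867 -0.575  0.   ]
(396, 138) [ 0.786 -0.261  0.   ]
```

>>> {"fn": "servo_tool", "kwargs": {
  "plan": [
    {"xyz": [4, -0.4, 0.5], "twist": [2.8, -1.3, -4.8], "jaw": 0},
    {"xyz": [8, -0.8, 1], "twist": [5.6, -2.6, -9.6], "jaw": 0},
    {"xyz": [14, -1.4, 1.5], "twist": [8.4, -3.9, -14.4], "jaw": 0},
    {"xyz": [18, -2, 2], "twist": [11.2, -5.2, -19.2], "jaw": 0},
    {"xyz": [24, -2.5, 3], "twist": [14, -6.5, -24], "jaw": 0},
    {"xyz": [30, -3, 4], "twist": [17, -7.8, -29], "jaw": 0},
    {"xyz": [36, -3.6, 5], "twist": [20, -9, -34], "jaw": 0},
    {"xyz": [42, -4.2, 6], "twist": [23, -10, -39], "jaw": 0},
    {"xyz": [48, -4.8, 7], "twist": [26, -12, -44], "jaw": 0},
    {"xyz": [55.1, -5.3, 8.5], "twist": [28, -12.8, -47.8], "jaw": 0}
  ],
  "newtons": 30
}}

```text
time_s: 0.93
tool_pos: [0.6404, -0.3588, 0.3448]
tool_rot: [-149.9, -0.0, 76.0]
force: [1.2, 0.3, 0.5]
grip_width: 0.0865
grasp_force: 0.0
```

>>> {"fn": "servo_tool", "kwargs": {
  "plan": [
    {"xyz": [0, 0, 0], "twist": [0, 0, 0], "jaw": 0},
    {"xyz": [0, 0, 0], "twist": [0, 0, 0], "jaw": 0}
  ]
}}

```text
time_s: 1.1
tool_pos: [0.6416, -0.3564, 0.3417]
tool_rot: [-149.9, -0.2, 76.1]
force: [-0.8, -1.1, 0.1]
grip_width: 0.0873
grasp_force: 0.0
```

```bash
python3 - <<'E'
from go import *
mid=np.array([.6224,-.2492,.0711]); R,pz=cradle()
g=mid+pz*.0225
for b in (.10,.06,0): delta(g+pz*(.164+b),R)
E
```

```text
d cm [9.86, 9.69, -2.99] twist [-0.14, 0.01, 0.36] | q [34.3, 44.1, -17.0, 56.4, 15.0, 111.0, 6.5] F [-0.8, -1.1, 0.1] t 1.1 w 0.0873
d cm [9.86, 9.7, 1.01] twist [-0.14, 0.01, 0.36] | q [34.3, 44.1, -17.0, 56.4, 15.0, 111.0, 6.5] F [-0.8, -1.1, 0.1] t 1.1 w 0.0873
d cm [9.86, 9.72, 7.01] twist [-0.14, 0.01, 0.36] | q [34.3, 44.1, -17.0, 56.4, 15.0, 111.0, 6.5] F [-0.8, -1.1, 0.1] t 1.1 w 0.0873
```

>>> {"fn": "servo_tool", "kwargs": {
  "plan": [
    {"xyz": [2.5, 2.5, -1.5], "twist": [0, 0, 0.2], "jaw": 0},
    {"xyz": [5, 5, -2.5], "twist": [0, 0, 0.4], "jaw": 0},
    {"xyz": [7.5, 7.5, -2.5], "twist": [0, 0, 0.4], "jaw": 0},
    {"xyz": [9.9, 9.7, -1], "twist": [0, 0, 0.4], "jaw": 0},
    {"xyz": [9.9, 9.7, 1], "twist": [0, 0, 0.4], "jaw": 0},
    {"xyz": [9.9, 9.7, 1], "twist": [0, 0, 0.4], "jaw": 0},
    {"xyz": [9.9, 9.7, 1], "twist": [0, 0, 0.4], "jaw": 0},
    {"xyz": [9.9, 9.7, 1], "twist": [0, 0, 0.4], "jaw": 0}
  ]
}}

```text
time_s: 1.77
tool_pos: [0.7392, -0.2865, 0.2919]
tool_rot: [-150.3, 0.4, 75.2]
force: [0.6, -0.6, -0.1]
grip_width: 0.087
grasp_force: 0.0
```

```bash
python3 - <<'E'
from go import *
from crops import tile; import cv2
mid=np.array([.6224,-.2492,.0711]); R,pz=cradle()
g=mid+pz*.0225
delta(g+pz*(.164),R)
S=env.read_camera("side")["img"];T=env.read_camera("top")["img"]
cv2.imwrite("pics/a.png",np.hstack([tile(S,270,110,80,100,5),tile(T,365,130,80,100,5)]))
E
```

```text
d cm [0.76, 0.4, 6.59] twist [0.3, 0.04, -0.71] | q [25.0, 54.4, -15.7, 44.2, 12.8, 112.4, -0.9] F [0.6, -0.6, -0.1] t 1.77 w 0.087
```

View pics/a.png

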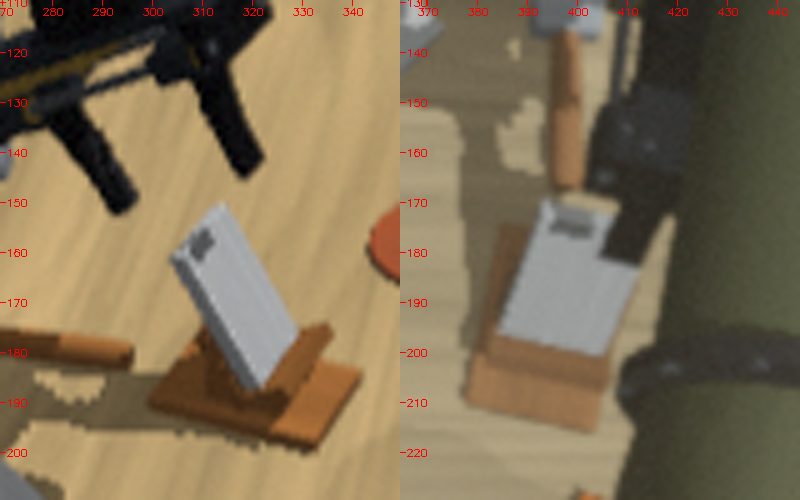

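The crop shows the open fingers (tips at side 293,151 and 319,144) lined up over the plate's top edge (310,155). I'll close them part way and go down along the slope.

>>> {"fn": "servo_tool", "kwargs": {
  "plan": [
    {"xyz": [0.7, 0.4, 0], "twist": [0.3, 0, -0.7], "jaw": 0.4},
    {"xyz": [0.7, 0.4, 0.5], "twist": [0.3, 0, -0.7], "jaw": 0.4},
    {"xyz": [0.7, 0.4, 2], "twist": [0.3, 0, -0.7], "jaw": 0.4},
    {"xyz": [0.7, 0.4, 4], "twist": [0.3, 0, -0.7], "jaw": 0.4},
    {"xyz": [0.7, 0.4, 5.5], "twist": [0.3, 0, -0.7], "jaw": 0.4},
    {"xyz": [0.7, 0.4, 5.5], "twist": [0.3, 0, -0.7], "jaw": 0.4},
    {"xyz": [0.7, 0.4, 5.5], "twist": [0.3, 0, -0.7], "jaw": 0.4}
  ]
}}

```text
time_s: 2.45
tool_pos: [0.7183, -0.2709, 0.2389]
tool_rot: [-149.7, -0.1, 76.0]
force: [0.7, -0.0, 0.7]
grip_width: 0.0541
grasp_force: 0.0
```

```bash
python3 - <<'E'
from go import *
mid=np.array([.6224,-.2492,.0711]); R,pz=cradle()
g=mid+pz*.0225
delta(g+pz*(.164),R)
E
```

```text
d cm [-0.25, -0.12, 0.8] twist [-0.25, 0.02, 0.25] | q [26.0, 52.7, -16.4, 53.6, 12.5, 105.5, -1.5] F [0.7, -0.0, 0.7] t 2.45 w 0.0541
```

>>> {"fn": "servo_tool", "kwargs": {
  "plan": [
    {"xyz": [-0.1, 0, 0.8], "twist": [-0.1, 0, 0], "jaw": 0.4},
    {"xyz": [-0.1, 0, 0.8], "twist": [-0.1, 0, 0], "jaw": 0.4},
    {"xyz": [-0.1, 0, 0.8], "twist": [-0.1, 0, 0], "jaw": 0.4},
    {"xyz": [-0.1, 0, 0.8], "twist": [-0.1, 0, 0], "jaw": 0.4}
  ]
}}

```text
time_s: 2.78
tool_pos: [0.7147, -0.2711, 0.2329]
tool_rot: [-150.0, -0.1, 76.0]
force: [0.2, 0.3, 0.8]
grip_width: 0.0523
grasp_force: 0.0
```

```bash
python3 - <<'E'
from go import *
from crops import tile; import cv2
mid=np.array([.6224,-.2492,.0711]); R,pz=cradle()
g=mid+pz*.0225
delta(g+pz*(.164),R)
S=env.read_camera("side")["img"]
cv2.imwrite("pics/b.png",tile(S,270,130,80,80,7))
E
```

```text
d cm [-0.14, -0.12, 0.1] twist [-0.02, 0.02, 0.23] | q [26.2, 52.4, -16.4, 54.8, 12.5, 104.4, -1.6] F [0.2, 0.3, 0.8] t 2.78 w 0.0523
```

View pics/b.png

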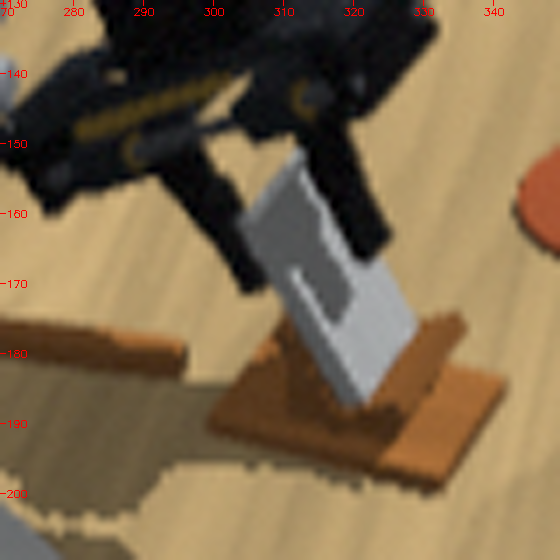

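The fingers straddle the plate (tips at side 306,170 and 322,165, plate between). I'll trim by 1 mm and close.

>>> {"fn": "servo_tool", "kwargs": {
  "plan": [
    {"xyz": [-0.15, -0.1, 0.1], "twist": [0, 0, 0.2], "jaw": 0.6},
    {"xyz": [-0.15, -0.1, 0.1], "twist": [0, 0, 0.2], "jaw": 0.8},
    {"xyz": [-0.15, -0.1, 0.1], "twist": [0, 0, 0.2], "jaw": 1},
    {"xyz": [-0.15, -0.1, 0.1], "twist": [0, 0, 0.2], "jaw": 1},
    {"xyz": [-0.15, -0.1, 0.1], "twist": [0, 0, 0.2], "jaw": 1},
    {"xyz": [-0.15, -0.1, 0.1], "twist": [0, 0, 0.2], "jaw": 1}
  ],
  "newtons": 40
}}

```text
time_s: 3.33
tool_pos: [0.7127, -0.2721, 0.2319]
tool_rot: [-149.9, 0.0, 75.8]
force: [0.1, -0.2, -0.3]
grip_width: 0.0202
grasp_force: 0.0
```

```bash
python3 - <<'E'
from go import *
mid=np.array([.6224,-.2492,.0711]); R,pz=cradle()
g=mid+pz*.0225
delta(g+pz*(.164),R);print(env.get_obs()["grasp_force"])
E
```

```text
d cm [0.0, -0.03, -0.06] twist [-0.08, 0.02, 0.04] | q [26.4, 52.2, -16.4, 55.2, 12.5, 104.2, -1.7] F [0.1, -0.2, -0.3] t 3.33 w 0.0202
0.0
```

>>> {"fn": "servo_tool", "kwargs": {
  "plan": [
    {"xyz": [0, 0, 0], "twist": [0, 0, 0], "jaw": 1},
    {"xyz": [0, 0, 0], "twist": [0, 0, 0], "jaw": 1},
    {"xyz": [0, 0, 0], "twist": [0, 0, 0], "jaw": 1},
    {"xyz": [0, 0, 0], "twist": [0, 0, 0], "jaw": 1}
  ]
}}

```text
time_s: 3.67
tool_pos: [0.7123, -0.272, 0.2322]
tool_rot: [-149.8, -0.0, 75.9]
force: [-3.5, 1.0, 3.4]
grip_width: 0.0115
grasp_force: 39.9
```

>>> {"fn": "servo_tool", "kwargs": {
  "plan": [
    {"xyz": [0, -0.05, -0.7], "twist": [0, 0, 0], "jaw": 1},
    {"xyz": [0, -0.05, -2], "twist": [0, 0, 0], "jaw": 1},
    {"xyz": [0, -0.05, -4], "twist": [0, 0, 0], "jaw": 1},
    {"xyz": [0, -0.05, -6], "twist": [0, 0, 0], "jaw": 1},
    {"xyz": [0, -0.05, -7.5], "twist": [0, 0, 0], "jaw": 1},
    {"xyz": [0, -0.05, -7.5], "twist": [0, 0, 0], "jaw": 1}
  ]
}}

```text
time_s: 4.17
tool_pos: [0.7505, -0.2814, 0.2999]
tool_rot: [-150.4, 0.0, 75.8]
force: [1.1, 0.2, -1.7]
grip_width: 0.0118
grasp_force: 39.9
```

```bash
cat > tgt.py <<'E'
from go import *
V=np.array([.5413,.0430,0]); az=11.5
vx=np.r_[np.cos(np.radians(az)),np.sin(np.radians(az)),0]; vy=np.r_[-vx[1],vx[0],0]
def vise(x,y,z): return V+vx*x+vy*y+[0,0,z]   # m, vise frame -> world
E
python3 - <<'E'
from tgt import *
# grasp 22.5 mm above plate middle; lower end at 25+h -> grasp z = 25+47.5+22.5
for h in (.12,): 
    p=vise(.0068,0,.095+h+.164); print(p); delta(p,down(az))
print(env.get_obs()["grasp_force"])
E
```

```text
[0.54796349 0.0443557  0.379     ]
d cm [26.63, -27.91, 6.78] twist [-29.14, -6.64, -25.1] | q [24.0, 55.7, -15.6, 40.9, 12.7, 114.2, -0.4] F [1.1, 0.2, -1.7] t 4.17 w 0.0118
39.919106774032116
```

>>> {"fn": "servo_tool", "kwargs": {
  "plan": [
    {"xyz": [2, -2, -1.5], "twist": [-2.5, -0.6, -2.2], "jaw": 1},
    {"xyz": [4.5, -4.7, -2], "twist": [-5.5, -1.2, -4.7], "jaw": 1},
    {"xyz": [7, -7.4, -1.5], "twist": [-8.5, -1.9, -7.3], "jaw": 1},
    {"xyz": [9.5, -10, -0.5], "twist": [-11.5, -2.6, -9.9], "jaw": 1},
    {"xyz": [12, -12.7, 0.5], "twist": [-14.5, -3.3, -12.5], "jaw": 1},
    {"xyz": [15, -15.5, 2], "twist": [-17.5, -4, -15], "jaw": 1},
    {"xyz": [18, -18.5, 3.5], "twist": [-20.5, -4.6, -17.5], "jaw": 1},
    {"xyz": [21, -22, 5], "twist": [-23.5, -5.3, -20], "jaw": 1},
    {"xyz": [24, -25, 6], "twist": [-26.5, -6, -23], "jaw": 1},
    {"xyz": [26.6, -27.9, 6.8], "twist": [-29.1, -6.6, -25.1], "jaw": 1}
  ]
}}

```text
time_s: 5.0
tool_pos: [0.5511, 0.0355, 0.3746]
tool_rot: [-179.7, -0.2, 101.6]
force: [1.1, 1.4, -1.3]
grip_width: 0.0116
grasp_force: 39.9
```

>>> {"fn": "servo_tool", "kwargs": {
  "plan": [
    {"xyz": [0, 0, 0], "twist": [0, 0, 0], "jaw": 1},
    {"xyz": [0, 0, 0], "twist": [0, 0, 0], "jaw": 1},
    {"xyz": [0, 0, 0], "twist": [0, 0, 0], "jaw": 1},
    {"xyz": [0, 0, 0], "twist": [0, 0, 0], "jaw": 1}
  ]
}}

```text
time_s: 5.33
tool_pos: [0.5536, 0.0325, 0.3752]
tool_rot: [-179.5, -0.2, 101.4]
force: [-0.1, 0.4, -2.7]
grip_width: 0.0118
grasp_force: 39.9
```

```bash
python3 - <<'E'
from tgt import *
for h in (.12,.055): delta(vise(.0068,0,.095+h+.164),down(az))
print(env.get_obs()["grasp_force"])
E
```

```text
d cm [1.28, -0.32, -0.37] twist [-0.46, -0.21, -0.14] | q [22.3, 10.1, -31.5, 98.1, 5.3, 73.8, 1.0] F [-0.1, 0.4, -2.7] t 5.33 w 0.0118
d cm [1.26, -0.27, 6.13] twist [-0.46, -0.21, -0.14] | q [22.3, 10.1, -31.5, 98.1, 5.3, 73.8, 1.0] F [-0.1, 0.4, -2.7] t 5.33 w 0.0118
39.91866437718272
```

>>> {"fn": "servo_tool", "kwargs": {
  "plan": [
    {"xyz": [0.6, -0.2, 1.5], "twist": [-0.4, -0.2, 0], "jaw": 1},
    {"xyz": [1.2, -0.3, 3], "twist": [-0.4, -0.2, 0], "jaw": 1},
    {"xyz": [1.2, -0.3, 4.7], "twist": [-0.4, -0.2, -0.1], "jaw": 1},
    {"xyz": [1.2, -0.3, 6], "twist": [-0.4, -0.2, -0.1], "jaw": 1},
    {"xyz": [1.2, -0.3, 6.1], "twist": [-0.4, -0.2, -0.1], "jaw": 1},
    {"xyz": [1.2, -0.3, 6.1], "twist": [-0.4, -0.2, -0.1], "jaw": 1},
    {"xyz": [1.2, -0.3, 6.1], "twist": [-0.4, -0.2, -0.1], "jaw": 1}
  ]
}}

```text
time_s: 5.92
tool_pos: [0.5481, 0.0448, 0.3153]
tool_rot: [180.0, -0.0, 101.5]
force: [0.0, -0.2, -1.3]
grip_width: 0.0119
grasp_force: 39.9
```

```bash
python3 - <<'E'
from tgt import *
from crops import tile; import cv2
delta(vise(.0068,0,.095+.055+.164),down(az))
S=env.read_camera("side")["img"];T=env.read_camera("top")["img"]
cv2.imwrite("pics/d.png",np.hstack([tile(S,285,190,80,85,7),tile(T,260,175,34,85,7)]))
E
```

```text
d cm [-0.04, -0.02, 0.13] twist [0.01, -0.05, 0.04] | q [21.1, 12.3, -31.9, 103.1, 7.0, 66.6, -1.4] F [0.0, -0.2, -1.3] t 5.92 w 0.0119
```

View pics/d.png

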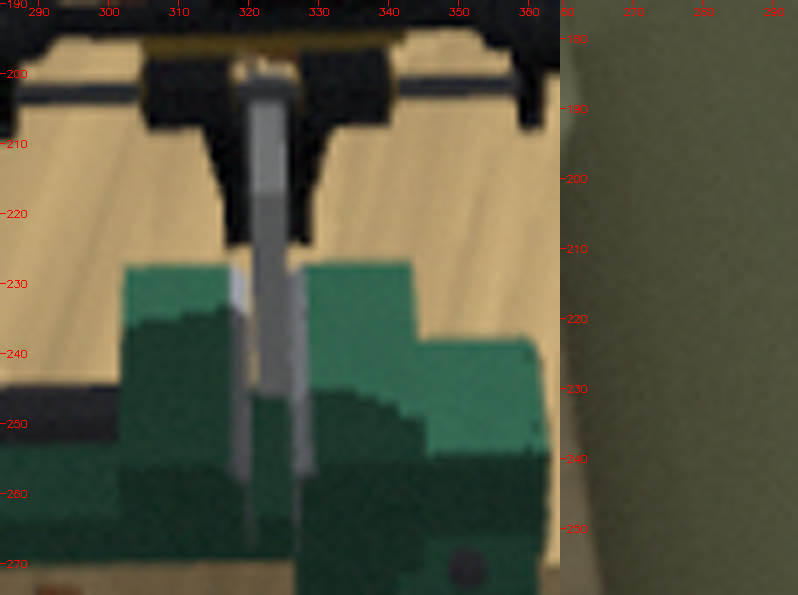

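```bash
python3 - <<'E'
from tgt import *; from fit import proj
L=(285+259/7-.5,190+395/7-.5);Rr=(285+293/7-.5,190+395/7-.5)
print("meas",L,Rr)
for x,y,z in ((.0068,.03,.0813),(.0058,.03,.0813),(.0068,.03,.0833),(.0068,.035,.0813)):
    print(x,y,z,proj("side",np.array([vise(x+.006,y,z),vise(x-.006,y,z)])).round(2).tolist())
# vise chamfer edges for reference, measured at tile (492,..)
print("fixed top edge near", proj("side",np.array([vise(-.006,.05,.07),vise(0,.05,.064),vise(.015,.05,.064),vise(.021,.05,.07)])).round(2).tolist())
E
```

```text
meas (321.5, 245.92857142857144) (326.35714285714283, 245.92857142857144)
0.0068 0.03 0.0813 [[321.3, 246.36], [326.33, 246.26]]
0.0058 0.03 0.0813 [[321.72, 246.35], [326.75, 246.25]]
0.0068 0.03 0.0833 [[321.29, 245.77], [326.33, 245.67]]
0.0068 0.035 0.0813 [[321.33, 247.87], [326.38, 247.76]]
fixed top edge near [[329.44, 255.61], [326.92, 257.4], [320.6, 257.53], [318.03, 255.83]]
```

The plate hangs centred over the mouth (side bottom edge 321.5–326.4, row 246), and the prediction agrees to about 0.3 mm. I'll lower it.

>>> {"fn": "servo_tool", "kwargs": {
  "plan": [
    {"xyz": [0, 0, 1], "twist": [0, 0, 0], "jaw": 1},
    {"xyz": [0, 0, 2], "twist": [0, 0, 0], "jaw": 1},
    {"xyz": [0, 0, 3], "twist": [0, 0, 0], "jaw": 1},
    {"xyz": [0, 0, 4], "twist": [0, 0, 0], "jaw": 1},
    {"xyz": [0, 0, 4.8], "twist": [0, 0, 0], "jaw": 1},
    {"xyz": [0, 0, 5], "twist": [0, 0, 0], "jaw": 1},
    {"xyz": [0, 0, 5], "twist": [0, 0, 0], "jaw": 1}
  ]
}}

```text
time_s: 6.6
tool_pos: [0.5473, 0.0455, 0.264]
tool_rot: [-179.9, -0.1, 101.6]
force: [0.2, 0.4, -2.4]
grip_width: 0.0119
grasp_force: 39.9
```

```bash
python3 - <<'E'
from tgt import *
delta(vise(.0060,0,.095+.164),down(az))
E
```

```text
d cm [-0.13, -0.04, 0.5] twist [-0.08, -0.07, 0.12] | q [20.3, 15.4, -31.4, 106.0, 9.0, 61.1, -3.0] F [0.2, 0.4, -2.4] t 6.6 w 0.0119
```

>>> {"fn": "servo_tool", "kwargs": {
  "plan": [
    {"xyz": [-0.1, 0, 0.2], "twist": [0, 0, 0.1], "jaw": 1},
    {"xyz": [-0.1, 0, 0.4], "twist": [0, 0, 0.1], "jaw": 1},
    {"xyz": [-0.1, 0, 0.5], "twist": [0, 0, 0.1], "jaw": 1},
    {"xyz": [-0.1, 0, 0.55], "twist": [0, 0, 0.1], "jaw": 1},
    {"xyz": [-0.1, 0, 0.55], "twist": [0, 0, 0.1], "jaw": 1}
  ]
}}

```text
time_s: 7.02
tool_pos: [0.5475, 0.0445, 0.2595]
tool_rot: [-180.0, -0.0, 101.5]
force: [-0.3, -0.8, -3.0]
grip_width: 0.0116
grasp_force: 39.9
```

>>> {"fn": "servo_tool", "kwargs": {
  "plan": [
    {"xyz": [0, -0.05, 0], "twist": [0, 0, 0], "jaw": 1},
    {"xyz": [0, -0.1, 0], "twist": [0, 0, 0], "jaw": 1},
    {"xyz": [0, -0.1, 0], "twist": [0, 0, 0], "jaw": 1}
  ]
}}

```text
time_s: 7.27
tool_pos: [0.5469, 0.0444, 0.2597]
tool_rot: [179.9, -0.0, 101.5]
force: [1.7, 0.6, -3.3]
grip_width: 0.0117
grasp_force: 39.9
```

```bash
python3 - <<'E'
from tgt import *
delta(vise(.0060,0,.095+.164),down(az))
E
```

```text
d cm [-0.03, 0.03, 0.07] twist [0.06, -0.03, 0.01] | q [20.3, 15.6, -31.3, 106.4, 9.2, 60.5, -3.1] F [1.7, 0.6, -3.3] t 7.27 w 0.0117
```

>>> {"fn": "servo_tool", "kwargs": {
  "plan": [
    {"xyz": [0, 0, 0.1], "twist": [0, 0, 0], "jaw": 1},
    {"xyz": [0, 0, 0.15], "twist": [0, 0, 0], "jaw": 1},
    {"xyz": [0, 0, 0.15], "twist": [0, 0, 0], "jaw": 1}
  ]
}}

```text
time_s: 7.52
tool_pos: [0.547, 0.0444, 0.2588]
tool_rot: [180.0, -0.0, 101.5]
force: [-0.3, -0.9, 3.1]
grip_width: 0.0117
grasp_force: 39.9
```

>>> {"fn": "servo_tool", "kwargs": {
  "plan": [
    {"xyz": [0, -0.05, 0], "twist": [0, 0, 0], "jaw": 1},
    {"xyz": [0, -0.05, 0.0], "twist": [0, 0, 0], "jaw": 1},
    {"xyz": [0, -0.05, 0], "twist": [0, 0, 0], "jaw": 1}
  ]
}}

```text
time_s: 7.77
tool_pos: [0.5467, 0.0443, 0.2588]
tool_rot: [179.9, -0.0, 101.5]
force: [1.4, 0.4, 4.4]
grip_width: 0.0121
grasp_force: 39.9
```

>>> {"fn": "servo_tool", "kwargs": {
  "plan": [
    {"xyz": [0, -0.06, 0], "twist": [0, 0, 0], "jaw": 1},
    {"xyz": [0, -0.12, 0.0], "twist": [0, 0, 0], "jaw": 1},
    {"xyz": [0, -0.12, 0], "twist": [0, 0, 0], "jaw": 1},
    {"xyz": [0, -0.12, 0], "twist": [0, 0, 0], "jaw": 1}
  ]
}}

```text
time_s: 8.1
tool_pos: [0.5461, 0.0442, 0.2588]
tool_rot: [179.8, -0.0, 101.5]
force: [5.7, 0.7, 2.9]
grip_width: 0.0119
grasp_force: 40.0
```

```bash
python3 - <<'E'
from tgt import *
delta(vise(.0060,0,.095+.164),down(az)); print(env.get_obs()["wrist_torque"])
E
```

```text
d cm [-0.02, 0.1, -0.02] twist [0.24, -0.03, -0.0] | q [20.3, 15.5, -31.3, 106.6, 9.2, 60.1, -3.1] F [5.7, 0.7, 2.9] t 8.1 w 0.0119
[ 0.28838267 -1.41533671 -0.13186055]
```

>>> {"fn": "servo_tool", "kwargs": {
  "plan": [
    {"xyz": [0, 0, 0], "twist": [0, 0, 0], "jaw": 0.8},
    {"xyz": [0, 0.05, 0], "twist": [0, 0, 0], "jaw": 0.7},
    {"xyz": [0, 0.1, 0], "twist": [0, 0, 0], "jaw": 0.6},
    {"xyz": [0, 0.1, 0], "twist": [0, 0, 0], "jaw": 0.5},
    {"xyz": [0, 0.1, 0], "twist": [0, 0, 0], "jaw": 0.5}
  ]
}}

```text
time_s: 8.52
tool_pos: [0.5452, 0.0441, 0.2571]
tool_rot: [-179.8, -0.1, 101.5]
force: [0.1, -0.3, -0.3]
grip_width: 0.0361
grasp_force: 0.0
```

>>> {"fn": "servo_tool", "kwargs": {
  "plan": [
    {"xyz": [0, 0, -1], "twist": [0, 0, 0], "jaw": 0.5},
    {"xyz": [0, 0, -3], "twist": [0, 0, 0], "jaw": 0.5},
    {"xyz": [0, 0, -6], "twist": [0, 0, 0], "jaw": 0.5},
    {"xyz": [0, 0, -10], "twist": [0, 0, 0], "jaw": 0.4},
    {"xyz": [1, 0, -13], "twist": [0, 0, 0], "jaw": 0.4},
    {"xyz": [4, 0, -14], "twist": [0, 0, 0], "jaw": 0.4},
    {"xyz": [7, 0, -14], "twist": [0, 0, 0], "jaw": 0.4},
    {"xyz": [10, 0, -14], "twist": [0, 0, 0], "jaw": 0.4}
  ]
}}

```text
time_s: 9.18
tool_pos: [0.5258, 0.1431, 0.4002]
tool_rot: [179.9, -0.0, 101.4]
force: [-0.5, 0.7, -0.1]
grip_width: 0.052
grasp_force: 0.0
```

```bash
python3 - <<'E'
from tgt import *
from crops import tile; import cv2
B=np.array([.5722,.2397,0])
for z in (.126+.08,.126): delta(B+[0,0,z+.164],down(1.4))
S=env.read_camera("side")["img"];T=env.read_camera("top")["img"]
cv2.imwrite("pics/e.png",np.hstack([tile(S,290,205,50,85,7),tile(T,262,165,62,85,7)]))
E
```

```text
d cm [8.55, 6.46, 3.04] twist [0.14, -0.02, 10.04] | q [15.5, 8.2, -36.5, 97.6, 5.0, 75.8, -10.5] F [-0.5, 0.7, -0.1] t 9.18 w 0.052
d cm [8.55, 6.44, 11.04] twist [0.14, -0.02, 10.04] | q [15.5, 8.2, -36.5, 97.6, 5.0, 75.8, -10.5] F [-0.5, 0.7, -0.1] t 9.18 w 0.052
```

View pics/e.png

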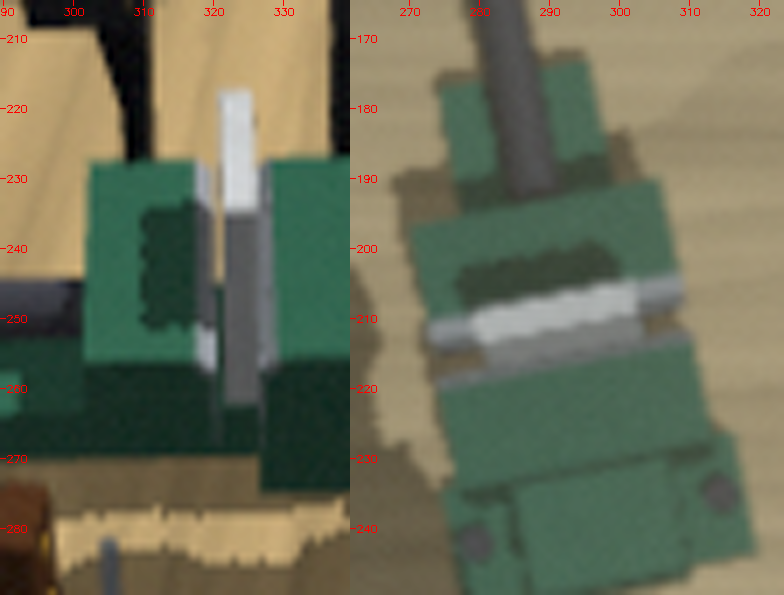

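The plate stands upright against the fixed jaw (side top edge about 321–326, row 217–234), centred along the jaws, with a gap on the moving side. Next I'll fit the handle's pose, including its lean.

```bash
python3 - <<'E'
import cv2,numpy as np
from fit import *
from scipy.optimize import minimize
from scipy.spatial.transform import Rotation as Ro
def mask(c,x0,y0,w,h,th):
    I=d[c]["img"].astype(int); m=(I[...,0]<th)&(I[...,0]-I[...,2]>8)
    o=np.zeros(m.shape,np.uint8); o[y0:y0+h,x0:x0+w]=m[y0:y0+h,x0:x0+w]
    n,l,s,_=cv2.connectedComponentsWithStats(o,connectivity=4); k=1+np.argmax(s[1:,4]); return (l==k).astype(np.uint8)
ms={"side":mask("side",284,270,20,30,95),"top":mask("top",203,192,22,14,95)}
for c,b in (("side",(284,270,20,30)),("top",(203,190,22,18))):
    print(c); [print("".join(".#"[v] for v in r)) for r in ms[c][b[1]:b[1]+b[3],b[0]:b[0]+b[2]]]
K=np.array([[x,y,z] for x in(-7,7) for y in(-13,13) for z in(90,142)])/1000.
f=8
def render(c,q):
    R=Ro.from_euler("xyz",[q[2],q[3],1.4],degrees=True).as_matrix()
    p=proj(c,K@R.T+[q[0],q[1],.010]); p=((p+.5)*f)
    o=np.zeros((400*f//4,640*f//4),np.uint8) if 0 else np.zeros((140*f,130*f),np.uint8)
    cv2.fillConvexPoly(o,cv2.convexHull((p-np.array([200,190])*f).astype(np.float32)).astype(np.int32),255)
    return cv2.resize(o,(130,140),interpolation=cv2.INTER_AREA)/255.
def cost(q): return sum(np.abs(render(c,q)-ms[c][190:330,200:330]).sum() for c in ms)
best=min((minimize(cost,[.5722+a,.2397+b,0,l],method="Nelder-Mead",options=dict(initial_simplex=np.array([.5722+a,.2397+b,0,l])+np.vstack([np.zeros(4),np.diag([.003,.003,3,3])]),xatol=1e-4)) for a in(-.002,.002) for b in(-.002,.002) for l in(-3,0,3)),key=lambda r:r.fun)
print(best.x,best.fun,[cost([.5722,.2397,0,0])])
q=best.x;R=Ro.from_euler("xyz",[q[2],q[3],1.4],degrees=True).as_matrix(); print("grip",R@[0,0,.116]+[q[0],q[1],.01])
# plate check
from tgt import vise
for a in (.006,.007): print(a,proj("side",np.array([vise(a+.006,.03,.12),vise(a-.006,.03,.12)])).round(2).tolist())
E
```

```text
side
.................###
.###################
.....###.........#.#
.....#######....##.#
.....##########....#
....###########...##
.....##########...##
....###########..###
....###########.....
.......########.....
.......########.....
......#########.....
......########......
......#########.....
......#########.....
......#########.....
......#########.....
......#########.....
......#########.....
......##########....
......########......
......########......
......#########.....
.....##########.....
....###########.....
.......#############
.......########.....
.......#######......
.......#######......
....................
top
......................
......................
......................
......................
......................
........#########.....
.....#############....
.....#############....
.....##############...
.....##############...
.....###############..
.......###.#########..
........############..
.........##...#####...
......................
......................
......................
......................
[ 0.57553522  0.24050703  0.9819893  -1.36942211] 111.16470588235295 [np.float64(120.8627450980392)]
grip [0.57281278 0.23845188 0.12594984]
0.006 [[321.41, 234.64], [326.57, 234.53]]
0.007 [[320.99, 234.64], [326.14, 234.54]]
```

>>> {"fn": "servo_tool", "kwargs": {
  "plan": [
    {"xyz": [2.5, 2, 0], "twist": [0, 0, 3], "jaw": 0.3},
    {"xyz": [5, 4, 0.5], "twist": [0, 0, 6], "jaw": 0.3},
    {"xyz": [7.5, 6, 2], "twist": [0, 0, 9], "jaw": 0.3},
    {"xyz": [8.4, 6.5, 3], "twist": [0.1, 0, 10], "jaw": 0.3},
    {"xyz": [8.4, 6.5, 3], "twist": [0.1, 0, 10], "jaw": 0.3},
    {"xyz": [8.4, 6.5, 3], "twist": [0.1, 0, 10], "jaw": 0.3},
    {"xyz": [8.4, 6.5, 3], "twist": [0.1, 0, 10], "jaw": 0.3}
  ]
}}

```text
time_s: 9.87
tool_pos: [0.5732, 0.236, 0.3687]
tool_rot: [-179.9, 0.0, 91.5]
force: [0.2, -0.5, 0.1]
grip_width: 0.0612
grasp_force: 0.0
```

```bash
python3 - <<'E'
from tgt import *
delta(np.array([.5728,.2385,.126+.164]),down(1.4))
E
```

```text
d cm [0.25, -0.02, 7.87] twist [-0.11, 0.04, 0.06] | q [5.0, 19.7, -37.1, 89.4, 12.1, 75.1, -32.2] F [0.2, -0.5, 0.1] t 9.87 w 0.0612
```

>>> {"fn": "servo_tool", "kwargs": {
  "plan": [
    {"xyz": [0.2, 0, 2], "twist": [0, 0, 0], "jaw": 0.3},
    {"xyz": [0.2, 0, 4], "twist": [0, 0, 0], "jaw": 0.3},
    {"xyz": [0.2, 0, 6], "twist": [0, 0, 0], "jaw": 0.3},
    {"xyz": [0.2, 0, 7.5], "twist": [0, 0, 0], "jaw": 0.3},
    {"xyz": [0.2, 0, 7.8], "twist": [0, 0, 0], "jaw": 0.3},
    {"xyz": [0.2, 0, 7.8], "twist": [0, 0, 0], "jaw": 0.5},
    {"xyz": [0.2, 0, 7.8], "twist": [0, 0, 0], "jaw": 0.65},
    {"xyz": [0.2, 0, 7.8], "twist": [0, 0, 0], "jaw": 0.75},
    {"xyz": [0.2, 0, 7.8], "twist": [0, 0, 0], "jaw": 1},
    {"xyz": [0.2, 0, 7.8], "twist": [0, 0, 0], "jaw": 1}
  ]
}}

```text
time_s: 10.7
tool_pos: [0.573, 0.2395, 0.2912]
tool_rot: [-180.0, -0.0, 91.5]
force: [-0.1, 0.8, -0.0]
grip_width: 0.0354
grasp_force: 0.0
```

>>> {"fn": "servo_tool", "kwargs": {
  "plan": [
    {"xyz": [0, 0, 0], "twist": [0, 0, 0], "jaw": 1},
    {"xyz": [0, 0, 0], "twist": [0, 0, 0], "jaw": 1},
    {"xyz": [0, 0, 0], "twist": [0, 0, 0], "jaw": 1}
  ]
}}

```text
time_s: 10.95
tool_pos: [0.5727, 0.2395, 0.2902]
tool_rot: [-179.9, -0.0, 91.5]
force: [0.6, -0.1, -0.2]
grip_width: 0.0155
grasp_force: 0.0
```

```bash
python3 - <<'E'
from tgt import *
delta(np.array([.5728,.2385,.126+.164]),down(1.4)); o=env.get_obs(); print(o["wrist_torque"],o["grasp_force"])
E
```

```text
d cm [-0.1, 0.0, 0.02] twist [-0.12, -0.02, 0.12] | q [3.8, 23.4, -36.1, 94.3, 14.7, 67.2, -34.3] F [0.6, -0.1, -0.2] t 10.95 w 0.0155
[ 0.00315075 -0.14030325  0.01049988] 0.0
```

>>> {"fn": "servo_tool", "kwargs": {
  "plan": [
    {"xyz": [0, 0, 0], "twist": [0, 0, 0], "jaw": 1},
    {"xyz": [0, 0, 0], "twist": [0, 0, 0], "jaw": 1},
    {"xyz": [0, 0, 0], "twist": [0, 0, 0], "jaw": 1}
  ],
  "newtons": 50
}}

```text
time_s: 11.2
tool_pos: [0.5727, 0.2395, 0.2901]
tool_rot: [-179.9, -0.0, 91.5]
force: [0.4, 0.3, 1.1]
grip_width: 0.0138
grasp_force: 50.0
```

>>> {"fn": "servo_tool", "kwargs": {
  "plan": [
    {"xyz": [0, 0, -0.5], "twist": [0, 0, 0], "jaw": 1},
    {"xyz": [0, 0, -1.5], "twist": [0, 0, 0], "jaw": 1},
    {"xyz": [0, 0, -3], "twist": [0, 0, 0], "jaw": 1},
    {"xyz": [0, 0, -5], "twist": [0, 0, 0], "jaw": 1},
    {"xyz": [0, 0, -7.5], "twist": [0, 0, 0], "jaw": 1},
    {"xyz": [0, 0, -10], "twist": [0, 0, 0], "jaw": 1},
    {"xyz": [0, 0, -12], "twist": [0, 0, 0], "jaw": 1},
    {"xyz": [0, 0, -12], "twist": [0, 0, 0], "jaw": 1}
  ]
}}

```text
time_s: 11.87
tool_pos: [0.5737, 0.2404, 0.416]
tool_rot: [179.7, -0.2, 91.5]
force: [0.9, 0.6, 0.3]
grip_width: 0.0135
grasp_force: 50.0
```

```bash
python3 - <<'E'
from tgt import *
# nose at z=.070+h; grip z = nose+.116. gap centre x = .0123+.0015
# plate top at .120 -> nose above .125
for h in (.065,): delta(vise(.0145,0,.070+h+.116+.164),down(az))
o=env.get_obs(); print(o["grasp_force"],o["tool_pos"])
E
```

```text
d cm [-19.39, -2.33, 0.02] twist [0.36, -0.16, -9.98] | q [4.9, 18.2, -37.6, 85.6, 11.2, 79.6, -31.7] F [0.9, 0.6, 0.3] t 11.87 w 0.0135
49.986141957342625 [0.57365749 0.24035595 0.41598805]
```

>>> {"fn": "servo_tool", "kwargs": {
  "plan": [
    {"xyz": [-2, -0.2, -0.8], "twist": [0, 0, -1], "jaw": 1},
    {"xyz": [-5, -0.6, -1], "twist": [0, 0, -3], "jaw": 1},
    {"xyz": [-8, -1, -1], "twist": [0, 0, -4.5], "jaw": 1},
    {"xyz": [-11, -1.4, -1], "twist": [0.2, 0, -6], "jaw": 1},
    {"xyz": [-14, -1.7, -1], "twist": [0.3, -0.1, -7.5], "jaw": 1},
    {"xyz": [-17, -2, -1], "twist": [0.3, -0.1, -9], "jaw": 1},
    {"xyz": [-19, -2.3, -1], "twist": [0.3, -0.1, -10], "jaw": 1},
    {"xyz": [-19.4, -2.3, -1], "twist": [0.3, -0.1, -10], "jaw": 1},
    {"xyz": [-19.4, -2.3, -1], "twist": [0.3, -0.1, -10], "jaw": 1},
    {"xyz": [-19.4, -2.3, -1], "twist": [0.3, -0.1, -10], "jaw": 1}
  ]
}}

```text
time_s: 12.7
tool_pos: [0.555, 0.0457, 0.4199]
tool_rot: [-179.6, -0.0, 101.5]
force: [0.8, 0.9, -1.2]
grip_width: 0.0138
grasp_force: 50.0
```

```bash
python3 - <<'E'
from tgt import *
from crops import tile; import cv2
delta(vise(.0145,0,.070+.060+.116+.164),down(az))
c=env.read_camera("side");T=env.read_camera("top")["img"]
cv2.imwrite("pics/f.png",np.hstack([tile(c["img"],297,150,45,85,7),tile(T,262,165,65,85,7)]))
E
```

```text
d cm [0.0, 0.06, 0.99] twist [-0.43, -0.03, 0.03] | q [22.8, 9.1, -33.5, 94.2, 5.1, 78.7, 0.1] F [0.8, 0.9, -1.2] t 12.7 w 0.0138
```

View pics/f.png

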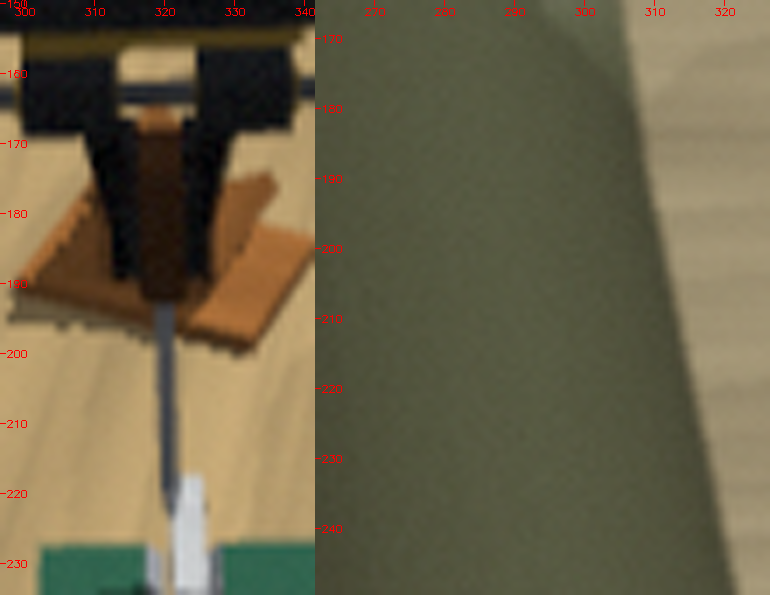

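```bash
cat > nose.py <<'E'
from tgt import *; from fit import proj
o=env.get_obs(); p=o["tool_pos"]; R=Ro.from_euler("xyz",o["tool_rot"],degrees=True).as_matrix()
def pt(x,y,z): return p+R@np.array([y,x,.164+z])   # blade x along tool y, y along tool x, z below grip
def vf(w): w=w-V; return np.array([w@vx,w@vy,w[2]])*1000
E
python3 - <<'E'
from nose import *
print("nose vise mm",vf(pt(0,0,.116)).round(1))
print("nose near edge",proj("side",pt(0,.012,.116)), "far",proj("side",pt(0,-.012,.116)),"meas 321.36 223.5")
print("near edge at z.026",proj("side",pt(0,.012,.026)),"z.100",proj("side",pt(0,.012,.1)))
S=env.read_camera("side")["img"]
for r in range(195,226,3): print(r,S[r,312:332].sum(1).tolist())
E
```

```text
nose vise mm [ 12.2   1.2 140. ]
nose near edge [[321.13045359 223.41021456]] far [[320.95188635 216.57789747]] meas 321.36 223.5
near edge at z.026 [[320.25090541 193.17335665]] z.100 [[320.98134685 218.28426536]]
195 [195, 177, 163, 152, 142, 134, 153, 191, 211, 206, 169, 191, 257, 317, 334, 337, 338, 333, 333, 334]
198 [422, 420, 410, 350, 334, 237, 242, 217, 205, 239, 332, 197, 184, 182, 147, 141, 139, 144, 164, 162]
201 [412, 423, 432, 430, 434, 452, 439, 298, 208, 256, 437, 438, 445, 459, 470, 464, 473, 462, 402, 408]
204 [423, 430, 435, 439, 445, 463, 452, 324, 209, 247, 396, 449, 461, 470, 474, 471, 477, 480, 486, 488]
207 [428, 436, 444, 455, 463, 469, 453, 315, 210, 249, 398, 461, 473, 468, 473, 480, 478, 489, 487, 482]
210 [443, 447, 454, 463, 465, 472, 448, 365, 203, 249, 414, 471, 470, 471, 480, 482, 490, 493, 487, 476]
213 [445, 458, 464, 472, 474, 474, 463, 374, 214, 238, 364, 472, 475, 477, 481, 484, 490, 491, 484, 469]
216 [457, 463, 468, 467, 473, 477, 454, 389, 210, 234, 361, 470, 476, 480, 482, 489, 489, 487, 478, 461]
219 [464, 472, 464, 470, 480, 467, 431, 421, 208, 250, 440, 599, 603, 594, 498, 487, 489, 481, 466, 467]
222 [463, 471, 474, 481, 479, 456, 451, 440, 317, 272, 516, 604, 609, 585, 434, 481, 480, 468, 469, 480]
225 [467, 475, 483, 480, 463, 446, 454, 451, 463, 500, 609, 605, 603, 596, 527, 479, 472, 473, 475, 483]
```

```bash
python3 - <<'E'
from nose import *
for x,n in ((.0165,.135),(.0165,.076)): delta(vise(x,0,n+.116+.164),down(az))
E
```

```text
d cm [-0.1, 0.23, 0.5] twist [-0.42, -0.02, 0.18] | q [22.7, 9.1, -33.6, 94.1, 5.1, 78.7, 0.1] F [0.6, -0.3, -0.1] t 12.85 w 0.0136
d cm [-0.1, 0.27, 6.4] twist [-0.42, -0.02, 0.18] | q [22.7, 9.1, -33.6, 94.1, 5.1, 78.7, 0.1] F [0.6, -0.3, -0.1] t 12.85 w 0.0136
```

>>> {"fn": "servo_tool", "kwargs": {
  "plan": [
    {"xyz": [-0.1, 0.25, 0], "twist": [-0.4, 0, 0.2], "jaw": 1},
    {"xyz": [-0.1, 0.25, 0], "twist": [-0.4, 0, 0.2], "jaw": 1},
    {"xyz": [-0.1, 0.25, 0.5], "twist": [-0.4, 0, 0.2], "jaw": 1},
    {"xyz": [-0.1, 0.25, 1], "twist": [-0.4, 0, 0.2], "jaw": 1},
    {"xyz": [-0.1, 0.25, 1], "twist": [-0.4, 0, 0.2], "jaw": 1},
    {"xyz": [-0.1, 0.25, 1], "twist": [-0.4, 0, 0.2], "jaw": 1}
  ]
}}

```text
time_s: 13.35
tool_pos: [0.5575, 0.0443, 0.4093]
tool_rot: [-179.9, 0.0, 101.3]
force: [0.7, -0.2, -0.1]
grip_width: 0.0137
grasp_force: 50.0
```

```bash
python3 - <<'E'
from nose import *
print("nose",vf(pt(0,0,.116)).round(1)); delta(vise(.0165,0,.076+.116+.164),down(az))
E
```

```text
nose [ 15.7  -2.  129.3]
d cm [0.2, 0.04, 5.33] twist [-0.1, 0.02, -0.19] | q [22.8, 9.6, -33.4, 94.9, 5.4, 77.3, -0.2] F [0.7, -0.2, -0.1] t 13.35 w 0.0137
```

>>> {"fn": "servo_tool", "kwargs": {
  "plan": [
    {"xyz": [0.1, 0.05, 0.3], "twist": [-0.1, 0, -0.1], "jaw": 1},
    {"xyz": [0.1, 0.05, 1.3], "twist": [-0.1, 0, -0.1], "jaw": 1},
    {"xyz": [0.1, 0.05, 2.5], "twist": [-0.1, 0, -0.1], "jaw": 1},
    {"xyz": [0.1, 0.05, 3.7], "twist": [-0.1, 0, -0.1], "jaw": 1},
    {"xyz": [0.1, 0.05, 4.8], "twist": [-0.1, 0, -0.1], "jaw": 1},
    {"xyz": [0.1, 0.05, 5.3], "twist": [-0.1, 0, -0.1], "jaw": 1},
    {"xyz": [0.1, 0.05, 5.3], "twist": [-0.1, 0, -0.1], "jaw": 1},
    {"xyz": [0.1, 0.05, 5.3], "twist": [-0.1, 0, -0.1], "jaw": 1}
  ]
}}

```text
time_s: 14.02
tool_pos: [0.558, 0.0454, 0.3566]
tool_rot: [180.0, 0.0, 101.4]
force: [-0.3, 0.1, -0.7]
grip_width: 0.0136
grasp_force: 50.0
```

```bash
python3 - <<'E'
from nose import *
print("nose",vf(pt(0,0,.116)).round(1)); delta(vise(.0155,0,.045+.116+.164),down(az))
E
```

```text
nose [16.9 -1.1 76.6]
d cm [0.1, -0.13, 3.16] twist [0.03, 0.01, -0.08] | q [22.3, 11.6, -33.3, 98.9, 6.7, 71.4, -1.2] F [-0.3, 0.1, -0.7] t 14.02 w 0.0136
```

>>> {"fn": "servo_tool", "kwargs": {
  "plan": [
    {"xyz": [0.1, -0.13, 0], "twist": [0, 0, -0.1], "jaw": 1},
    {"xyz": [0.1, -0.13, 0.3], "twist": [0, 0, -0.1], "jaw": 1},
    {"xyz": [0.1, -0.13, 0.6], "twist": [0, 0, -0.1], "jaw": 1},
    {"xyz": [0.1, -0.13, 0.9], "twist": [0, 0, -0.1], "jaw": 1},
    {"xyz": [0.1, -0.13, 1.2], "twist": [0, 0, -0.1], "jaw": 1},
    {"xyz": [0.1, -0.13, 1.4], "twist": [0, 0, -0.1], "jaw": 1},
    {"xyz": [0.1, -0.13, 1.4], "twist": [0, 0, -0.1], "jaw": 1}
  ]
}}

```text
time_s: 14.6
tool_pos: [0.5566, 0.0462, 0.3447]
tool_rot: [179.9, 0.1, 101.5]
force: [-3.3, -1.1, 8.9]
grip_width: 0.0137
grasp_force: 50.0
```

```bash
python3 - <<'E'
from nose import *
print("nose",vf(pt(0,0,.116)).round(1)); delta(vise(.0155,0,.045+.116+.164),down(az)); print(o["wrist_torque"].round(2))
E
```

```text
nose [16.1 -0.3 64.7]
d cm [-0.01, -0.02, 1.97] twist [0.09, 0.08, 0.01] | q [22.2, 12.0, -33.3, 100.0, 7.1, 70.0, -1.5] F [-3.3, -1.1, 8.9] t 14.6 w 0.0137
[-0.17  1.03 -0.01]
```

>>> {"fn": "servo_tool", "kwargs": {
  "plan": [
    {"xyz": [0, -0.06, 0.1], "twist": [0, 0, 0], "jaw": 1},
    {"xyz": [0, -0.08, 0.3], "twist": [0, 0, 0], "jaw": 1},
    {"xyz": [0, -0.08, 0.5], "twist": [0, 0, 0], "jaw": 1},
    {"xyz": [0, -0.08, 0.7], "twist": [0, 0, 0], "jaw": 1},
    {"xyz": [0, -0.08, 0.7], "twist": [0, 0, 0], "jaw": 1}
  ]
}}

```text
time_s: 15.02
tool_pos: [0.5574, 0.0469, 0.3442]
tool_rot: [179.5, 0.2, 101.5]
force: [-8.7, -0.8, 37.3]
grip_width: 0.0139
grasp_force: 50.0
```

```bash
python3 - <<'E'
from nose import *
print("nose",vf(pt(0,0,.116)).round(1)); delta(vise(.0155,0,.045+.116+.164),down(az)); print(o["wrist_torque"].round(2),o["force"])
E
```

```text
nose [19.1 -0.4 64.2]
d cm [-0.06, -0.12, 1.92] twist [0.52, 0.2, 0.01] | q [22.1, 11.9, -33.4, 100.1, 7.2, 69.5, -1.6] F [-8.7, -0.8, 37.3] t 15.02 w 0.0139
[-0.26  2.65 -0.01] [-8.68163905 -0.80349348 37.28303701]
```

>>> {"fn": "servo_tool", "kwargs": {
  "plan": [
    {"xyz": [0, 0, -0.7], "twist": [0, 0, 0], "jaw": 1},
    {"xyz": [0, 0.1, -1.4], "twist": [0, 0, 0], "jaw": 1},
    {"xyz": [0, 0.1, -1.6], "twist": [0, 0, 0], "jaw": 1},
    {"xyz": [0, 0.1, -1.6], "twist": [0, 0, 0], "jaw": 1}
  ]
}}

```text
time_s: 15.35
tool_pos: [0.5569, 0.0462, 0.3521]
tool_rot: [179.9, 0.0, 101.5]
force: [-0.5, -0.0, -1.0]
grip_width: 0.0134
grasp_force: 50.0
```

```bash
cat >> nose.py <<'E'
def ndelta(x,z,th,y=0):
    T=down(az)@Ro.from_euler("x",th,degrees=True).as_matrix()
    n=vise(x/1000,y,z/1000); delta(n-T@[0,0,.28],T)
def rep(): print("nose",vf(pt(0,0,.116)).round(1),"vise F",(o["force"]@vx).round(1),(o["force"]@vy).round(1),o["force"][2].round(1),"Tq",o["wrist_torque"].round(2))
E
python3 - <<'E'
from nose import *
rep(); ndelta(14.6,72,4); ndelta(14.6,60,4)
from fit import d
S=env.read_camera("side")["img"]
print("nose px pred",proj("side",pt(0,.012,.116)).round(2),"mid",proj("side",pt(0,.012,.06)).round(2))
for r in range(196,240,4): print(r,S[r,312:332].sum(1).tolist())
E
```

```text
nose [16.5 -0.2 72.1] vise F -0.5 0.1 -1.0 Tq [-0.04 -0.12 -0.04]
d cm [0.0, 1.82, 0.08] twist [4.12, 0.03, 0.01] | q [22.3, 11.7, -33.4, 99.4, 6.8, 70.8, -1.3] F [-0.5, -0.0, -1.0] t 15.35 w 0.0134
d cm [0.0, 1.82, 1.28] twist [4.12, 0.03, 0.01] | q [22.3, 11.7, -33.4, 99.4, 6.8, 70.8, -1.3] F [-0.5, -0.0, -1.0] t 15.35 w 0.0134
nose px pred [[319.71 243.72]] mid [[319.37 226.82]]
196 [27, 44, 58, 60, 94, 89, 90, 84, 82, 79, 44, 55, 41, 4, 24, 38, 146, 316, 333, 342]
200 [29, 38, 42, 51, 71, 71, 79, 66, 69, 70, 56, 43, 34, 18, 49, 184, 377, 364, 224, 234]
204 [31, 43, 46, 51, 61, 69, 73, 69, 64, 70, 57, 41, 39, 58, 220, 479, 477, 482, 491, 490]
208 [119, 39, 41, 59, 72, 75, 60, 76, 66, 63, 62, 50, 38, 147, 380, 482, 487, 489, 491, 485]
212 [179, 43, 111, 101, 62, 68, 55, 66, 57, 69, 62, 113, 99, 149, 384, 485, 496, 490, 491, 476]
216 [455, 463, 467, 461, 381, 265, 132, 143, 197, 300, 436, 475, 477, 480, 480, 490, 488, 484, 476, 465]
220 [466, 463, 473, 477, 477, 444, 261, 215, 314, 465, 496, 493, 464, 354, 464, 489, 487, 476, 466, 473]
224 [469, 472, 482, 483, 469, 427, 267, 214, 276, 392, 331, 335, 330, 341, 394, 484, 476, 469, 482, 488]
228 [265, 269, 266, 266, 261, 278, 329, 209, 258, 395, 332, 337, 337, 339, 381, 383, 305, 240, 224, 232]
232 [228, 233, 236, 227, 233, 253, 323, 209, 238, 361, 343, 338, 338, 338, 339, 334, 333, 226, 228, 227]
236 [125, 122, 118, 129, 132, 142, 210, 206, 252, 389, 262, 252, 254, 260, 282, 332, 324, 226, 226, 234]
```

>>> {"fn": "servo_tool", "kwargs": {
  "plan": [
    {"xyz": [0, 0.9, 0], "twist": [2, 0, 0], "jaw": 1},
    {"xyz": [0, 1.8, 0.1], "twist": [4.1, 0, 0], "jaw": 1},
    {"xyz": [0, 1.8, 0.1], "twist": [4.1, 0, 0], "jaw": 1},
    {"xyz": [0, 1.8, 0.1], "twist": [4.1, 0, 0], "jaw": 1},
    {"xyz": [0, 1.8, 0.1], "twist": [4.1, 0, 0], "jaw": 1}
  ]
}}

```text
time_s: 15.82
tool_pos: [0.5741, 0.0498, 0.3502]
tool_rot: [-175.9, -0.0, 101.5]
force: [0.8, 0.7, 0.2]
grip_width: 0.0139
grasp_force: 50.0
```

```bash
python3 - <<'E'
from nose import *
rep(); ndelta(14.6,72,4); ndelta(14.5,58,4)
E
```

```text
nose [13.7  0.1 70.9] vise F 0.9 0.5 0.2 Tq [ 0.1  -0.43 -0.01]
d cm [-0.01, 0.06, -0.12] twist [-0.05, -0.0, 0.03] | q [20.5, 15.7, -33.1, 95.3, 8.8, 75.6, -2.9] F [0.8, 0.7, 0.2] t 15.82 w 0.0139
d cm [-0.01, 0.15, 1.28] twist [-0.05, -0.0, 0.03] | q [20.5, 15.7, -33.1, 95.3, 8.8, 75.6, -2.9] F [0.8, 0.7, 0.2] t 15.82 w 0.0139
```

>>> {"fn": "servo_tool", "kwargs": {
  "plan": [
    {"xyz": [0, 0.05, 0.2], "twist": [0, 0, 0], "jaw": 1},
    {"xyz": [0, 0.08, 0.5], "twist": [0, 0, 0], "jaw": 1},
    {"xyz": [0, 0.1, 0.8], "twist": [0, 0, 0], "jaw": 1},
    {"xyz": [0, 0.12, 1], "twist": [0, 0, 0], "jaw": 1},
    {"xyz": [0, 0.12, 1], "twist": [0, 0, 0], "jaw": 1}
  ]
}}

```text
time_s: 16.23
tool_pos: [0.5745, 0.0497, 0.3407]
tool_rot: [-175.9, 0.0, 101.5]
force: [0.2, 0.1, -0.4]
grip_width: 0.0137
grasp_force: 50.0
```

```bash
python3 - <<'E'
from nose import *
rep(); ndelta(14.6,57,4); ndelta(15.2,52,2)
E
```

```text
nose [13.9 -0.3 61.4] vise F 0.2 0.1 -0.4 Tq [-0.09  0.08 -0.03]
d cm [0.01, 0.06, 0.44] twist [-0.09, 0.05, 0.0] | q [20.4, 16.2, -33.1, 95.9, 9.1, 74.7, -3.2] F [0.2, 0.1, -0.4] t 16.23 w 0.0137
d cm [0.01, -0.82, 0.95] twist [-2.09, 0.05, 0.0] | q [20.4, 16.2, -33.1, 95.9, 9.1, 74.7, -3.2] F [0.2, 0.1, -0.4] t 16.23 w 0.0137
```

>>> {"fn": "servo_tool", "kwargs": {
  "plan": [
    {"xyz": [0, 0, 0.3], "twist": [0, 0, 0], "jaw": 1},
    {"xyz": [0, -0.2, 0.5], "twist": [-0.5, 0, 0], "jaw": 1},
    {"xyz": [0, -0.4, 0.7], "twist": [-1, 0, 0], "jaw": 1},
    {"xyz": [0, -0.6, 0.85], "twist": [-1.5, 0, 0], "jaw": 1},
    {"xyz": [0, -0.8, 0.95], "twist": [-2, 0, 0], "jaw": 1},
    {"xyz": [0, -0.8, 0.95], "twist": [-2, 0, 0], "jaw": 1}
  ]
}}

```text
time_s: 16.73
tool_pos: [0.5655, 0.048, 0.3323]
tool_rot: [-177.9, 0.1, 101.5]
force: [-4.1, -1.0, 4.9]
grip_width: 0.0134
grasp_force: 50.0
```

```bash
python3 - <<'E'
from nose import *
rep(); ndelta(15.3,45,0)
E
```

```text
nose [14.5 -0.2 52.5] vise F -4.2 -0.2 4.9 Tq [-0.15  1.07  0.01]
d cm [-0.01, -0.91, 0.77] twist [-2.09, 0.06, 0.01] | q [21.2, 14.7, -33.2, 98.6, 8.5, 71.3, -2.7] F [-4.1, -1.0, 4.9] t 16.73 w 0.0134
```

>>> {"fn": "servo_tool", "kwargs": {
  "plan": [
    {"xyz": [0, -0.2, 0.2], "twist": [-0.5, 0, 0], "jaw": 1},
    {"xyz": [0, -0.4, 0.4], "twist": [-1, 0, 0], "jaw": 1},
    {"xyz": [0, -0.65, 0.6], "twist": [-1.5, 0, 0], "jaw": 1},
    {"xyz": [0, -0.9, 0.75], "twist": [-2.1, 0, 0], "jaw": 1},
    {"xyz": [0, -0.9, 0.75], "twist": [-2.1, 0, 0], "jaw": 1},
    {"xyz": [0, -0.9, 0.75], "twist": [-2.1, 0, 0], "jaw": 1}
  ]
}}

```text
time_s: 17.23
tool_pos: [0.5564, 0.0461, 0.3247]
tool_rot: [-179.9, 0.0, 101.5]
force: [-5.5, -2.1, 4.6]
grip_width: 0.0136
grasp_force: 50.0
```

```bash
python3 - <<'E'
from nose import *
from crops import tile; import cv2
rep(); ndelta(15.3,45,0)
c=env.read_camera("side")["img"];T=env.read_camera("top")["img"]
cv2.imwrite("pics/g.png",np.hstack([tile(c,295,180,55,85,7),tile(T,262,165,50,85,7)]))
print("pred handle bottom",proj("side",pt(0,.013,.026)).round(2),proj("side",pt(0,.012,.05)).round(2))
for a in (.006,.007): print(a,proj("side",np.array([vise(a+.006,.03,.12),vise(a-.006,.03,.12),vise(a+.006,.03,.025),vise(a-.006,.03,.025)])).round(2).tolist())
print("jaw +3mm",proj("side",np.array([vise(.024,.05,.07),vise(.018,.05,.064)])).round(2).tolist())
E
```

```text
nose [15.2 -0.2 44.7] vise F -5.8 -0.9 4.6 Tq [-0.26  1.4  -0.03]
d cm [-0.0, -0.01, -0.03] twist [-0.06, 0.05, 0.0] | q [22.0, 13.1, -33.3, 101.3, 7.8, 68.0, -2.0] F [-5.5, -2.1, 4.6] t 17.23 w 0.0136
pred handle bottom [[319.83 225.05]] [[320.  232.2]]
0.006 [[321.41, 234.64], [326.57, 234.53], [321.95, 262.45], [326.81, 262.36]]
0.007 [[320.99, 234.64], [326.14, 234.54], [321.54, 262.46], [326.4, 262.37]]
jaw +3mm [[316.77, 255.86], [319.34, 257.56]]
```

View pics/g.png

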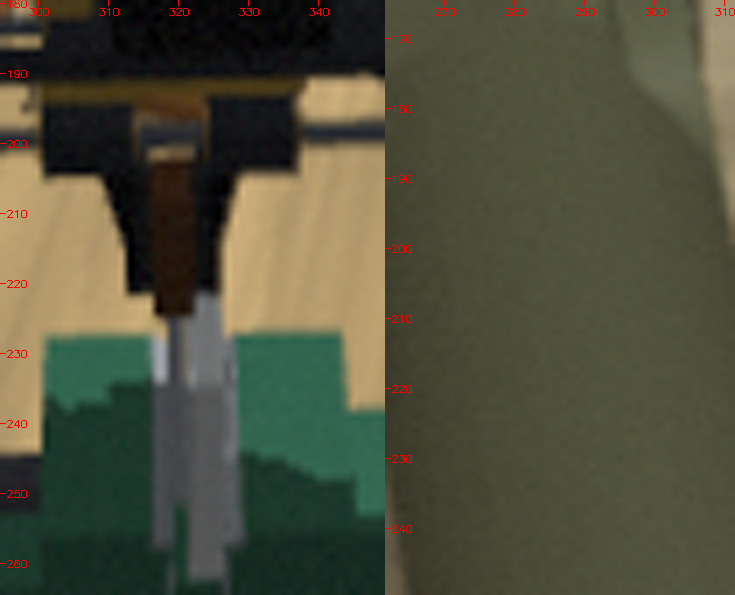

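The last view shows the blade in the gap beside the plate. The handle bottom is at row 224.6 (predicted 225), the plate's bottom edge is at row 262, and the jaw is pushed back about 3 mm. The arm still carries about 6 N of the spring, so I'll ease toward the plate to let the jaw press it flat.

>>> {"fn": "servo_tool", "kwargs": {
  "plan": [
    {"xyz": [0, -0.05, 0], "twist": [0, 0, 0], "jaw": 1},
    {"xyz": [0, -0.1, 0], "twist": [0, 0, 0], "jaw": 1},
    {"xyz": [0, -0.1, 0], "twist": [0, 0, 0], "jaw": 1},
    {"xyz": [0, -0.1, 0], "twist": [0, 0, 0], "jaw": 1}
  ]
}}

```text
time_s: 17.67
tool_pos: [0.5561, 0.046, 0.3247]
tool_rot: [180.0, 0.0, 101.5]
force: [-5.0, -0.5, 2.7]
grip_width: 0.0139
grasp_force: 50.0
```

```bash
python3 - <<'E'
from nose import *
rep(); ndelta(15.3,45,0)
E
```

```text
nose [15.2 -0.2 44.7] vise F -5.0 0.6 2.7 Tq [-0.3   1.4  -0.07]
d cm [0.0, 0.02, -0.03] twist [0.01, 0.03, 0.01] | q [22.1, 13.0, -33.3, 101.3, 7.7, 67.9, -2.0] F [-5.0, -0.5, 2.7] t 17.67 w 0.0139
```

>>> {"fn": "servo_tool", "kwargs": {
  "plan": [
    {"xyz": [0, -0.05, 0], "twist": [0.2, 0, 0], "jaw": 1},
    {"xyz": [0, -0.1, 0], "twist": [0.3, 0, 0], "jaw": 1},
    {"xyz": [0, -0.1, 0], "twist": [0.3, 0, 0], "jaw": 1},
    {"xyz": [0, -0.1, 0], "twist": [0.3, 0, 0], "jaw": 1}
  ]
}}

```text
time_s: 18.0
tool_pos: [0.5561, 0.0459, 0.3247]
tool_rot: [-179.9, 0.0, 101.5]
force: [2.4, 0.3, -4.3]
grip_width: 0.0137
grasp_force: 50.0
```

```bash
python3 - <<'E'
from nose import *
rep(); ndelta(15.3,45,0)
S=env.read_camera("side")["img"]
for r in (222,224,226,228,230,240,248,252,256,258,260,261,262,263,264): print(r,S[r,314:332].sum(1).tolist())
E
```

```text
nose [14.7 -0.2 44.7] vise F 2.4 -0.2 -4.3 Tq [ 0.03 -0.85 -0.04]
d cm [0.01, 0.02, -0.03] twist [-0.07, 0.02, 0.02] | q [22.1, 13.0, -33.3, 101.3, 7.7, 68.0, -2.0] F [2.4, 0.3, -4.3] t 18.0 w 0.0137
222 [366, 397, 356, 115, 72, 57, 73, 59, 112, 240, 269, 261, 346, 491, 483, 473, 474, 483]
224 [484, 490, 451, 204, 64, 63, 67, 66, 117, 268, 325, 338, 392, 485, 480, 471, 482, 487]
226 [488, 482, 458, 440, 393, 195, 224, 299, 337, 337, 334, 338, 381, 481, 478, 473, 482, 454]
228 [268, 270, 323, 477, 438, 208, 221, 299, 343, 336, 340, 340, 355, 383, 307, 231, 234, 233]
230 [232, 235, 289, 472, 444, 208, 223, 296, 337, 340, 336, 340, 352, 332, 301, 231, 230, 227]
240 [132, 123, 148, 216, 218, 212, 212, 226, 233, 258, 262, 257, 264, 286, 324, 247, 229, 229]
248 [128, 125, 145, 219, 217, 210, 210, 214, 244, 254, 254, 258, 260, 266, 259, 190, 125, 125]
252 [129, 126, 149, 219, 219, 203, 148, 185, 240, 252, 253, 250, 257, 267, 265, 186, 126, 131]
256 [110, 109, 142, 213, 221, 194, 125, 138, 235, 254, 258, 255, 259, 272, 251, 212, 141, 114]
258 [99, 103, 111, 129, 173, 194, 127, 148, 236, 260, 259, 254, 241, 160, 153, 126, 108, 102]
260 [97, 100, 98, 86, 116, 192, 129, 147, 236, 254, 258, 263, 270, 173, 97, 93, 97, 102]
261 [101, 95, 100, 85, 113, 156, 124, 154, 242, 253, 255, 264, 263, 176, 93, 104, 97, 101]
262 [96, 101, 99, 91, 110, 138, 132, 132, 203, 214, 209, 210, 212, 168, 92, 99, 100, 95]
263 [105, 90, 95, 96, 102, 122, 118, 112, 141, 128, 124, 111, 130, 167, 96, 85, 99, 94]
264 [107, 103, 96, 94, 109, 137, 101, 104, 95, 90, 97, 93, 111, 163, 91, 100, 101, 100]
```

>>> {"fn": "servo_tool", "kwargs": {
  "plan": [
    {"xyz": [0, 0, 0], "twist": [0, 0, 0], "jaw": 1},
    {"xyz": [0, 0, 0], "twist": [0, 0, 0], "jaw": 1},
    {"xyz": [0, 0, 0], "twist": [0, 0, 0], "jaw": 1},
    {"xyz": [0, 0, 0], "twist": [0, 0, 0], "jaw": 1}
  ]
}}

```text
time_s: 18.38
tool_pos: [0.556, 0.0459, 0.3247]
tool_rot: [-179.9, 0.0, 101.5]
force: [5.1, 0.0, -7.7]
grip_width: 0.0137
grasp_force: 50.0
```

```bash
python3 - <<'E'
from nose import *
rep()
if abs(vf(pt(0,0,.116))[2]-45)<2: print(env.sign_off())
E
```

```text
nose [14.6 -0.2 44.7] vise F 5.0 -1.0 -7.7 Tq [ 0.22 -1.86 -0.09]
the job is handed in; nothing more can be done
None
```

I've handed the job in at 18.4 s. The plate stands on the vise floor against the fixed jaw, and the blade is held upright between it and the sprung jaw, nose about 25 mm below the jaw tops. On the first try the blade jammed on the moving jaw's chamfer (about 37 N), so I backed off and slid it in at a slight tilt.

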